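Slot the missing size into a tight row of tubs

TASK

The square tubs in the yellow carrier stand in order of size, but the middle size is missing and stands by itself on the table. First nudge the two tall tubs gently up against the rigid end stop and the two short ones towards the sprung end until a gap opens between them, then slide the middle-sized tub straight down into it and press it gently until it sits fully home on the carrier's floor, with the whole row upright and close together. Leave all five tubs standing free in the carrier and the other things on the table where they are.

Things in the scene. Friction and masses are not known exactly. Their poses are not given: they have to be found in the camera images.
- carrier: Yellow carrier, fixed. Origin: its underside, mid width. Floor 10 mm above the table, 316 mm long. The row of tubs runs along its y (tall ones at +y) between two lips 59 mm apart and 11 mm high over the floor; above the lips front and back are open, so a tub can be gripped across its 50 mm.
- floor_mid (a point): Point on the carrier floor, above its origin. An end frame is clamped on it, anywhere along 24 mm, not measured: find its ends by feel. Its rigid stop (top 116 mm over the table) has its inner face at carrier y = +98 to +122 mm; the face of its spring plate (top 72 mm over the table) is 206 to 209 mm further to -y, and yields by up to 14 mm: 3 N to start, then 0.3 N per mm, damped.
- tall_outer_mid (a point): Square lidded tub, 50 mm (its x) by 42 mm (its y, along the row) by 98 mm high, 0.1 to 0.3 kg, standing loose on the carrier floor, row place nearest the rigid stop; over its lowest 20 mm the foot tapers to 30 mm along y. Point: its centre, 49 mm above its underside. Axes: x across the row, y along it, z up, as the carrier's.
- tall_inner_mid (a point): Square lidded tub, 50 mm (its x) by 42 mm (its y, along the row) by 98 mm high, 0.1 to 0.3 kg, standing loose on the carrier floor, second in the row, next to the short ones; over its lowest 20 mm the foot tapers to 30 mm along y. Point: its centre, 49 mm above its underside. Axes: x across the row, y along it, z up, as the carrier's.
- short_inner_mid (a point): Square lidded tub, 50 mm (its x) by 42 mm (its y, along the row) by 66 mm high, 0.1 to 0.3 kg, standing loose on the carrier floor, third in the row, next to the tall ones; over its lowest 20 mm the foot tapers to 30 mm along y. Point: its centre, 33 mm above its underside. Axes: x across the row, y along it, z up, as the carrier's.
- short_outer_mid (a point): Square lidded tub, 50 mm (its x) by 42 mm (its y, along the row) by 66 mm high, 0.1 to 0.3 kg, standing loose on the carrier floor, last in the row, nearest the sprung plate; over its lowest 20 mm the foot tapers to 30 mm along y. Point: its centre, 33 mm above its underside. Axes: x across the row, y along it, z up, as the carrier's.
- middle_mid (a point): Square lidded tub, 50 mm (its x) by 42 mm (its y, along the row) by 82 mm high, 0.13 to 0.23 kg, standing alone on the table, left or right of the carrier; over its lowest 20 mm the foot tapers to 30 mm along y. Point: its centre, 41 mm above its underside. It goes in with its x along the carrier's; being 1 to 4 mm too wide for the gap it wedges, sticks, and must be felt to sit.
- jar: Bystander: round jar, 60 mm across, 85 mm high, standing on the table on the other side of the carrier; origin under its centre
- tape: Bystander: flat roll of tape, 90 mm across, 24 mm high, between robot and carrier; origin under its centre
- lids: Bystander: round stack of lids, 76 mm across, 30 mm high, between robot and carrier; origin under its centre
- brush: Bystander: small hand brush lying flat on the table, near the robot on its right
- marker: Bystander: black marker pen, 120 mm long, lying near the robot on its left

How it is judged (in metres and radians):
On the way:
1. the gap between inner tall and inner short tub is opened to 35 mm or more (centres 77 mm apart) while the middle tub is still clear of the row (centres over 60 mm away) (horizontal distance between tall_inner_mid and short_inner_mid above 0.077 m and distance between middle_mid and tall_inner_mid above 0.06 m and distance between middle_mid and short_inner_mid above 0.06 m), for 0.2 s.
At the end, for the whole second after the job is handed in: All five tubs stand on the carrier floor (1.5 mm), upright (0.05 rad), at rest, within 8 mm of its midline, in order tall, tall, middle, short, short, centres under 46 mm apart; middle tub square (0.09 rad) (z of middle_mid in the frame of carrier between 0.048 and 0.0525 m and angle between each of middle_mid, tall_outer_mid, tall_inner_mid, short_inner_mid, short_outer_mid's own z axis and vertical below 0.05 rad and x of middle_mid in the frame of carrier between -0.008 and 0.008 m and linear speed of each of middle, tall_outer, tall_inner, short_inner, short_outer below 0.01 m/s and z of tall_outer_mid in the frame of carrier between 0.056 and 0.0605 m and x of tall_outer_mid in the frame of carrier between -0.008 and 0.008 m and z of tall_inner_mid in the frame of carrier between 0.056 and 0.0605 m and x of tall_inner_mid in the frame of carrier between -0.008 and 0.008 m and z of short_inner_mid in the frame of carrier between 0.04 and 0.0445 m and x of short_inner_mid in the frame of carrier between -0.008 and 0.008 m and z of short_outer_mid in the frame of carrier between 0.04 and 0.0445 m and x of short_outer_mid in the frame of carrier between -0.008 and 0.008 m and horizontal distance between tall_outer_mid and tall_inner_mid below 0.046 m and horizontal distance between tall_inner_mid and middle_mid below 0.046 m and horizontal distance between middle_mid and short_inner_mid below 0.046 m and horizontal distance between short_inner_mid and short_outer_mid below 0.046 m and angle between the x axis of middle and the x axis of carrier, either way round below 0.09 rad); the robot touches nothing.
It fails at once if a tub of the row is tipped over by more than about 20 degrees (angle between any of tall_outer_mid, tall_inner_mid, short_inner_mid, short_outer_mid's own z axis and vertical above 0.35 rad).
It fails at once if a tub of the row is lifted out (more than 25 mm) (z of any of tall_outer_mid, tall_inner_mid in the frame of carrier above 0.084 m or z of any of short_inner_mid, short_outer_mid in the frame of carrier above 0.068 m).
It fails at once if the row is rammed: an outer tub presses on the carrier (its stop, plate or floor) with more than 30 N (contact force between any of tall_outer, short_outer and carrier above 30 N).
It fails at once if the middle-sized tub is rammed on to the carrier with more than 60 N (contact force between middle and carrier above 60 N).
It fails at once if a bystander is pushed more than 25 mm out of its place (distance of any of jar, tape, brush, marker, lids from where it was at the start of the episode above 0.025 m).
It also fails if it takes over 72 s, if anything falls off the work surface, if the arm or the gripper's body presses on something with over 40 N, if the wrist force passes 120 N, or if a joint passes its speed limit or range.

ROBOT

A 6-joint arm with a two-finger parallel gripper is mounted at the origin on the work surface. World frame = base frame: x ahead of the robot, y to its left, z up, the work surface at z = 0. Lengths are in m, angles in degrees, forces in N, time in s.
With the tool pointing down it reaches from about 0.25 to 0.725 m from the base axis. Payload 4 kg.
Tool frame: the origin (TCP) lies at the very end of the fingers, on their centre line; the grasp point (between the pads) lies manip.tcp_to_grasp behind it (manip.tcp_to_grasp is the distance from the TCP to the grasp point, in m); z points along the fingers, y is the line along which they close (so a half turn about z gives the same grasp; the last joint's range is limited). The gripper opens to 85 mm and grips with 20 to 120 N. Pads are 22 mm wide; open, the fingers measure 114 mm over their backs; the gripper's body (76 mm by 85 mm) begins 54 mm behind the grasp point. The pads swing forward as they close: fully open they stand 13 mm farther back than shut.
Start: joints at [75.573, 13.785, 0.286, 76.501, 0, 90], TCP at [0.125, 0.484, 0.231] pointing down, gripper open.
Joint ranges: [-155.79, 155.79], [-60.16, 107.12], [-62.33, 73.08], [-114, 123.19], [-81.49, 82.49], [-180, 180]. Speed limits (degrees/s): [159.86, 159.86, 180, 180, 180, 180].

INTERFACE

Orientations are given as [roll, pitch, yaw] about the fixed x, y, z axes, in that order (R = Rz(yaw) Ry(pitch) Rx(roll)).
In Python, from cell import manip gives the robot as it stands.
- The arm moves only by the tool servo_tool, never from a script. Its arguments are lists of equal length, an entry for each row: "xyz": the shift along the world's x, y, z in mm, a list of three; "dr": the turn, a rotation vector about the world's x, y, z in degrees, a list of three; "hand": the finger opening in mm, from 0 to 85.4. In form: {"xyz": [[dx, dy, dz], ...], "dr": [[ax, ay, az], ...], "hand": [hand, ...]}. A call has 1 to 12 rows; each row is the pose to reach, as a shift and turn from the pose commanded when the call began; what a row does not reach only later rows make up. A row lasts 1/8 s, in which the tool goes at most 62.5 mm and 10.7 degrees, less where a joint would pass 70% of its speed; a pose out of reach is approached as far as the arm can. A call with a gripper value outside its range is refused whole. The fingers move at their own pace and stop on an object; "squeeze" is the grip in N (left out, the last holds). Time passes only in rows, so rows that repeat a pose let the fingers close. It gives the time, the measured TCP pose, the force, the opening and the grip force at its end, in the units of the state.
- manip.state(): the state, without advancing time (a new reading comes with each control period).
- manip.capture(name): name is "scene" or "top" or "wrist"; returns the picture (480x640x3 uint8, red, green, blue); there is no depth.
- manip.camera_info(name): a dict with "fx", "fy", "cx", "cy" (pixels), "eye" and "orientation" of the camera in the world. Camera axes: x right, y up, looking along -z (the intrinsics and any distortion apply to the point x, -y, -z); pixel columns grow to the right and rows downward; lengths in m; the calibration is good to about 2 mm. The wrist camera is an equidistant fisheye: a pixel r from the principal point sees the ray r / f radians off the axis. A picture is of the moment at which its call begins: read the wrist's pose just before it. camera_info takes no time and is no camera call; for the wrist camera it gives the pose at the moment of the call.
- manip.close_job(): hands the job in; it is judged then, once.
The state is a dict: "time": time; "joint_pos": joint angles; "joint_velocities": joint speeds; "joint_efforts": joint torques, N m; "tool_pos": TCP position; "ee_rot": TCP orientation; "wrist_force": force on the tool from outside, world axes, zero at the start; "torque": the same for the moment, N m; "opening": finger opening in m; "finger_force": force on a finger pad.
Only numpy, scipy, OpenCV 4.12 (cv2) and the standard library are available. Lean on these libraries where they do the work, as an engineer would, in place of code of your own. Each camera call takes 0.05 s, during which the arm holds its last target. There are 200 camera calls.

## Working session

There is one attempt and no reset: what is moved stays moved. The work goes in short steps, Python scripts to look and compute and a tool call to move; the robot and the scene stay as the last step left them, time stands still between calls to the robot, and variables do not carry over. Pictures are saved under pics/ and viewed, at most 10 in all, crops included, and the job is handed in when it is done.

Besides the shell and the picture viewer there is one more tool, called after ">>>" as name(argument=value, ...) on one line, values as JSON. servo_tool: Moves the arm, as the interface text tells. Its arguments: {"type":"object","properties":{"xyz":{"type":"array"},"dr":{"type":"array"},"hand":{"type":"array"},"squeeze":{"type":"number"}},"required":["xyz","dr","hand"]}

```bash
mkdir -p pics; ls; python3 - <<'E'
from cell import manip
import cv2
print(manip.state()); print(manip.tcp_to_grasp)
for n in ("scene","top"):
    cv2.imwrite(f"pics/{n}0.png",manip.capture(n)[:,:,::-1]); print(n,manip.camera_info(n))
print(manip.camera_info("wrist"))
E
```

```text
pics
{'time': 0.0, 'joint_pos': array([ 7.55745554e+01,  1.38330869e+01,  2.10728344e-01,  7.65019772e+01,
       -3.97431044e-05,  8.99997024e+01]), 'joint_velocities': array([-0.03746893,  0.05641014, -0.04471124,  0.00580466,  0.06308546,
       -0.00267047]), 'joint_efforts': array([ 2.33914689e-04, -3.72321761e+01,  2.52405953e+01,  1.70285994e-02,
        3.90083630e-05,  3.72319050e-06]), 'tool_pos': array([0.1243958 , 0.48359713, 0.23038535]), 'ee_rot': array([-1.79875664e+02,  3.90972390e-05,  1.65574853e+02]), 'wrist_force': array([-0.63213925,  0.49848809, -0.47095437]), 'torque': array([-0.00366508,  0.0084334 , -0.06363402]), 'finger_force': 0.0, 'opening': 0.08538414599296885}
0.0187
scene {'fx': 585.8329383745863, 'fy': 585.8329383745863, 'cx': 310.990412342453, 'cy': 237.09256930019478, 'eye': array([ 1.41870664, -0.11925578,  0.75844124]), 'orientation': array([53.69794718, -0.15759785, 84.52558679])}
top {'fx': 505.4597319636679, 'fy': 505.4597319636679, 'cx': 320.54760878613865, 'cy': 242.29623074656394, 'eye': array([0.30250226, 0.00442551, 0.98783412]), 'orientation': array([  9.72246498,  -0.16169678, -91.473688  ])}
{'fx': 371.64829954431775, 'fy': 371.64829954431775, 'cx': 319.02587970433393, 'cy': 235.12312192499297, 'eye': array([0.04604312, 0.50340197, 0.37284141]), 'orientation': array([-1.83266617e+01,  7.43128865e-02,  7.55969221e+01])}
```

View pics/top0.png

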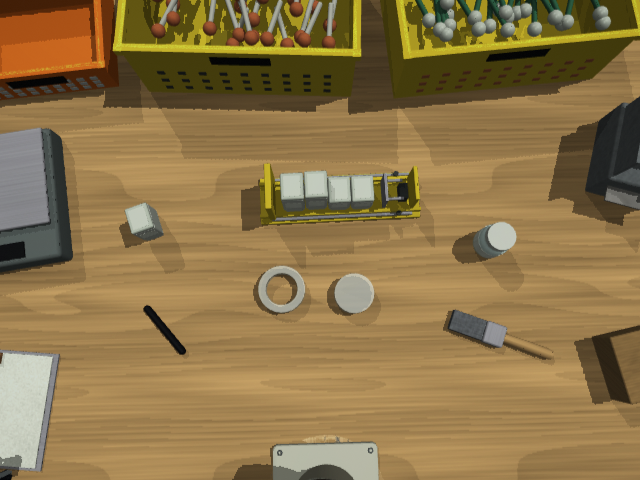

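View pics/scene0.png

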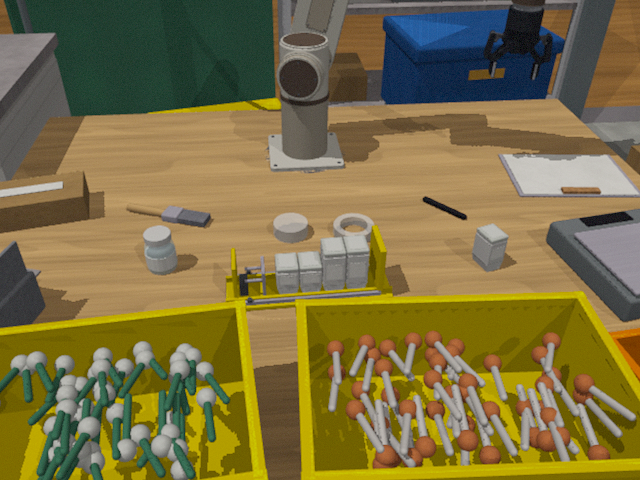

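```bash
cat > h.py <<'E'
import numpy as np, cv2
from scipy.spatial.transform import Rotation as R
from cell import manip
def rays(name,uv,info=None):
    c=info or manip.camera_info(name); uv=np.atleast_2d(uv).astype(float)
    a=(uv[:,0]-c['cx'])/c['fx']; b=(uv[:,1]-c['cy'])/c['fy']
    if name=='wrist':
        r=np.hypot(a,b)+1e-12; s=np.sin(r)/r; d=np.c_[a*s,-b*s,-np.cos(r)]
    else: d=np.c_[a,-b,-np.ones_like(a)]
    return c['eye'],R.from_euler('xyz',c['orientation'],degrees=True).apply(d)
def onplane(name,uv,z,info=None):
    e,d=rays(name,uv,info); return e+d*((z-e[2])/d[:,2])[:,None]
def proj(name,P,info=None):
    c=info or manip.camera_info(name)
    p=R.from_euler('xyz',c['orientation'],degrees=True).inv().apply(np.atleast_2d(P)-c['eye'])
    x,y,z=p[:,0],-p[:,1],-p[:,2]
    if name=='wrist':
        r=np.hypot(x,y); t=np.arctan2(r,z)/r; return np.c_[c['cx']+c['fx']*x*t,c['cy']+c['fy']*y*t]
    return np.c_[c['cx']+c['fx']*x/z,c['cy']+c['fy']*y/z]
def tri(n1,uv1,n2,uv2,i1=None,i2=None):
    e1,d1=rays(n1,uv1,i1); e2,d2=rays(n2,uv2,i2); d1,d2=d1[0],d2[0]
    s=np.linalg.lstsq(np.c_[d1,-d2],e2-e1,rcond=None)[0]
    p,q=e1+s[0]*d1,e2+s[1]*d2; return (p+q)/2,np.linalg.norm(p-q)
E
python3 - <<'E'
import cv2,numpy as np
t=cv2.imread('pics/top0.png'); s=cv2.imread('pics/scene0.png')
a=cv2.resize(t[155:235,250:430],None,fx=4.4,fy=4.4,interpolation=cv2.INTER_CUBIC)[:300]
b=cv2.resize(s[220:310,220:400],None,fx=4.4,fy=4.4,interpolation=cv2.INTER_CUBIC)[:300]
c=cv2.resize(t[190:250,110:180],None,fx=4,fy=4);d=cv2.resize(s[215:275,460:530],None,fx=4,fy=4)
cv2.imwrite('pics/c1.png',np.vstack([a[:300],b[:300]]))
# middle tub mask
for n,im,(x0,y0,x1,y1) in(('top',t,(110,190,180,250)),('scene',s,(460,215,530,280))):
    h=cv2.cvtColor(im[y0:y1,x0:x1],cv2.COLOR_BGR2HSV)
    for v in(90,190):
        m=((h[...,1]<45)&(h[...,2]>v)).astype(np.uint8)
        cs=max(cv2.findContours(m,0,1)[0],key=cv2.contourArea)
        print(n,v,cv2.minAreaRect(cs),(cv2.approxPolyDP(cs,2.5,True)[:,0]+[x0,y0]).tolist())
E
```

```text
top 90 ((33.14220428466797, 30.307342529296875), (33.236572265625, 30.171531677246094), 73.3007583618164) [[125, 210], [132, 233], [152, 226], [162, 232], [156, 212], [147, 204]]
top 190 ((27.85000228881836, 27.549999237060547), (20.55480194091797, 17.076295852661133), 71.56504821777344) [[143, 206], [128, 211], [133, 229], [148, 224]]
scene 90 ((28.941465377807617, 32.27317428588867), (31.429367065429688, 47.21389389038086), 12.094757080078125) [[493, 224], [477, 228], [472, 252], [473, 258], [487, 271], [498, 268], [507, 238]]
scene 190 ((28.0, 17.0), (0.0, 0.0), 0.0) [[488, 232]]
```

View pics/c1.png

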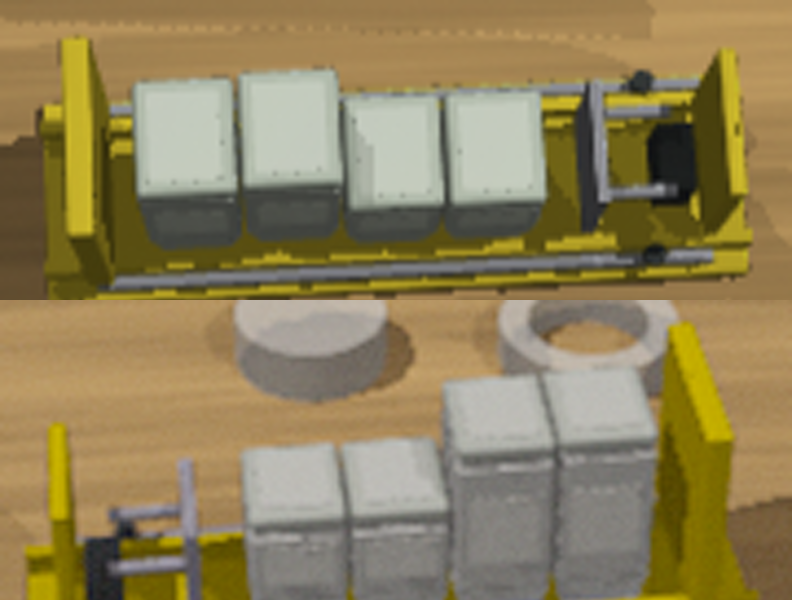

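```bash
cat > m.py <<'E'
from h import *
def u(p): return np.array(p)/4.4+[250,155]-0.39
def us(p): p=np.array(p)-[0,300]; return p/4.4+[220,220]-0.39
q={'TO':([(133,85),(232,78),(240,190),(145,197)],.108,[(545,375),(640,366),(655,432),(555,442)]),
'TI':([(240,72),(335,68),(343,180),(245,187)],.108,[(445,380),(535,373),(552,446),(458,460)]),
'SI':([(345,95),(438,95),(443,205),(347,207)],.076,[(343,445),(432,438),(446,514),(353,522)]),
'SO':([(446,92),(538,88),(546,200),(452,205)],.076,[(243,452),(330,446),(347,518),(250,527)])}
for k,(c,z,d) in q.items():
    P=onplane('top',u(c),z); m=P.mean(0)
    print(k,m.round(4),'sizes',np.linalg.norm(P-np.roll(P,1,0),axis=1).round(3),'yaw',np.degrees(np.arctan2(*(P[2]-P[1]+P[3]-P[0])[[0,1]])).round(1),
     tri('top',u(c).mean(0),'scene',us(d).mean(0)))
print('stop',onplane('top',u([(89,42),(95,235)]),.116).round(4))
print('plate',onplane('top',u([(583,85),(600,85),(585,228),(597,228)]),.072).round(4))
print('base rail far ends',onplane('top',u([(40,105),(745,250),(45,298),(112,283),(715,255)]),.0).round(4))
P=onplane('top',[[143,206],[128,211],[133,229],[148,224]],.082)
print('M',P.round(4),P.mean(0))
P=onplane('top',[[125, 210], [132, 233], [152, 226],[147, 204]],.082)
print('M',P.round(4),P.mean(0))
print(tri('top',(139,217.5),'scene',(490,232)))
E
python3 m.py
```

```text
TO [0.5576 0.0464 0.108 ] sizes [0.048 0.041 0.048 0.039] yaw -94.0 (array([0.55877564, 0.04755091, 0.10399659]), np.float64(0.0019598463397451594))
TI [0.5611 0.004  0.108 ] sizes [0.049 0.039 0.048 0.04 ] yaw -91.8 (array([0.56225098, 0.00449912, 0.10382384]), np.float64(0.0009102274655607758))
SI [ 0.559  -0.0391  0.076 ] sizes [0.049 0.04  0.048 0.041] yaw -89.9 (array([ 0.56041263, -0.03908342,  0.0706278 ]), np.float64(0.0006047377844218303))
SO [ 0.5598 -0.0825  0.076 ] sizes [0.05  0.039 0.049 0.04 ] yaw -91.2 (array([ 0.56107136, -0.08251475,  0.07109705]), np.float64(0.0009487901659988295))
stop [[0.5965 0.0856 0.116 ]
 [0.5155 0.0839 0.116 ]]
plate [[ 0.5869 -0.1214  0.072 ]
 [ 0.5867 -0.1287  0.072 ]
 [ 0.5241 -0.1193  0.072 ]
 [ 0.524  -0.1244  0.072 ]]
base rail far ends [[ 0.6059  0.1192 -0.    ]
 [ 0.5294 -0.2015 -0.    ]
 [ 0.5151  0.1174  0.    ]
 [ 0.5213  0.0869  0.    ]
 [ 0.5274 -0.1877 -0.    ]]
M [[0.5335 0.3225 0.082 ]
 [0.5248 0.3497 0.082 ]
 [0.4908 0.3393 0.082 ]
 [0.4995 0.3123 0.082 ]] [0.51214865 0.33096854 0.082     ]
M [[0.5268 0.3553 0.082 ]
 [0.4834 0.3409 0.082 ]
 [0.4955 0.3049 0.082 ]
 [0.5371 0.3153 0.082 ]] [0.51072767 0.3290883  0.082     ]
(array([0.5124524 , 0.3286902 , 0.07838135]), np.float64(0.0033339348002822873))
```

>>> servo_tool(xyz=[[40,-40,0],[80,-84,0],[120,-128,0],[160,-174,0],[200,-218,0],[240,-262,0],[280,-306,0],[320,-350,0],[360,-394,0],[400,-438,0],[437,-480,-10],[437,-480,-20]], dr=[[0,0,-7],[0,0,-14],[0,0,-21],[0,0,-28],[0,0,-35],[0,0,-42],[0,0,-49],[0,0,-56],[0,0,-63],[0,0,-69],[0,0,-74.2],[0,0,-74.2]], hand=[85,85,85,85,85,85,85,85,85,85,85,85], squeeze=40)

```text
time: 1.6
tool_pos: [0.5632, 0.0011, 0.2095]
ee_rot: [-179.9, 0.0, 91.1]
wrist_force: [-0.3, 0.1, -0.4]
opening: 0.0847
finger_force: 0.0
```

```bash
python3 - <<'E'
from h import *
import json
i=manip.camera_info('wrist'); im=manip.capture('wrist')[:,:,::-1]; cv2.imwrite('pics/w1.png',im)
print(i,manip.state()['tool_pos'],manip.state()['ee_rot'])
for n,p in {'TO':(.5576,.0464,.108),'TI':(.5611,.004,.108),'SI':(.559,-.0391,.076),'SO':(.5598,-.0825,.076),'stop':(.558,.085,.116),'plate':(.555,-.1205,.072)}.items(): print(n,proj('wrist',p,i).round(0))
json.dump({k:np.array(v).tolist() for k,v in i.items()},open('w1.json','w'))
E
```

```text
{'fx': 371.64829954431775, 'fy': 371.64829954431775, 'cx': 319.02587970433393, 'cy': 235.12312192499297, 'eye': array([0.56112051, 0.08087563, 0.35182298]), 'orientation': array([-18.24329834,  -0.06077397,   1.09107149])} [0.56093283 0.00273628 0.20806228] [-1.79721627e+02 -1.97077157e-02  9.12158229e+01]
TO [[312. 169.]]
TI [[316. 230.]]
SI [[313. 269.]]
SO [[314. 315.]]
stop [[314. 110.]]
plate [[308. 348.]]
```

View pics/w1.png

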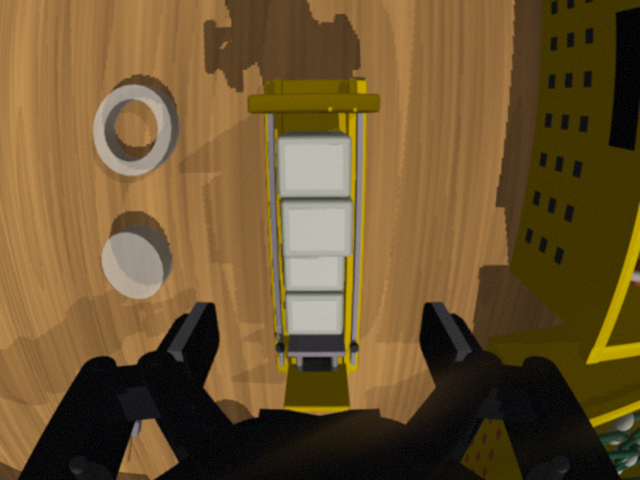

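```bash
python3 - <<'E'
from h import *
import json
i=json.load(open('w1.json')); i['eye']=np.array(i['eye'])
u=lambda p: np.array(p)/4.4+[250,155]-0.39
for a,b in(((655,257),(280,347)),((642,82),(354,347))): print(tri('top',u(a),'wrist',b,None,i))
for n,p in(('TO',[(278,136),(349,136),(350,194),(280,196)]),('TI',[(282,203),(352,201),(354,254),(284,256)])):
    print(n,onplane('wrist',p,.108,i).mean(0).round(4))
print('SO',onplane('wrist',[(287,294),(343,293),(344,336),(287,337)],.076,i).mean(0))
print(onplane('wrist',[(250,111),(378,111)],.116,i))
E
```

```text
(array([ 0.52322471, -0.15738518,  0.01905047]), np.float64(0.0008539112638555965))
(array([ 0.60382264, -0.15530571,  0.02013239]), np.float64(0.00010705613359509478))
TO [0.5588 0.0486 0.108 ]
TI [0.5621 0.0049 0.108 ]
SO [ 0.56126613 -0.08289379  0.076     ]
[[0.51783111 0.08462194 0.116     ]
 [0.598316   0.08591157 0.116     ]]
```

>>> servo_tool(xyz=[[-1,0,-40],[-1,0,-80],[-1,0,-115],[-1,0,-140],[-1,0,-155],[-1,0,-158],[-1,0,-158],[-1,0,-158],[-1,0,-158],[-1,0,-158],[-1,0,-158],[-1,0,-158]], dr=[[0,0,0],[0,0,0],[0,0,0],[0,0,0],[0,0,0],[0,0,0],[0,0,0],[0,0,0],[0,0,0],[0,0,0],[0,0,0],[0,0,0]], hand=[85,85,85,85,85,70,62,56,52,49,45,45], squeeze=30)

```text
time: 3.15
tool_pos: [0.5613, 0.0041, 0.0542]
ee_rot: [179.9, 0.0, 91.4]
wrist_force: [0.1, 0.1, 6.6]
opening: 0.0495
finger_force: 25.7
```

>>> servo_tool(xyz=[[0,2,0.5],[0,4,0.5],[0,6,0.5],[0,8,0.5],[0,10,0.5],[0,12,0.5],[0,13,0.5],[0,13,0.5]], dr=[[0,0,0],[0,0,0],[0,0,0],[0,0,0],[0,0,0],[0,0,0],[0,0,0],[0,0,0]], hand=[45,45,45,45,45,45,45,45])

```text
time: 4.15
tool_pos: [0.5609, 0.0169, 0.0542]
ee_rot: [180.0, 0.1, 91.4]
wrist_force: [0.7, -3.3, 6.1]
opening: 0.0496
finger_force: 25.8
```

>>> servo_tool(xyz=[[0,1,0],[0,2,0],[0,2,0]], dr=[[0,0,0],[0,0,0],[0,0,0]], hand=[45,45,45])

```text
time: 4.53
tool_pos: [0.5609, 0.0188, 0.0542]
ee_rot: [180.0, 0.1, 91.4]
wrist_force: [0.6, -2.4, 5.4]
opening: 0.0498
finger_force: 25.8
```

>>> servo_tool(xyz=[[0,0.7,0],[0,1.5,0],[0,1.5,0]], dr=[[0,0,0],[0,0,0],[0,0,0]], hand=[45,45,45])

```text
time: 4.9
tool_pos: [0.5609, 0.0203, 0.0542]
ee_rot: [180.0, 0.1, 91.4]
wrist_force: [0.1, -3.1, 5.1]
opening: 0.0497
finger_force: 25.8
```

>>> servo_tool(xyz=[[0,0.7,0],[0,1.0,0],[0,1.0,0]], dr=[[0,0,0],[0,0,0],[0,0,0]], hand=[45,45,45])

```text
time: 5.28
tool_pos: [0.5609, 0.0211, 0.0542]
ee_rot: [180.0, 0.1, 91.4]
wrist_force: [0.0, -3.9, 5.7]
opening: 0.0499
finger_force: 25.8
```

>>> servo_tool(xyz=[[0,0.7,0],[0,1.0,0],[0,1.0,0]], dr=[[0,0,0],[0,0,0],[0,0,0]], hand=[45,45,45])

```text
time: 5.65
tool_pos: [0.5609, 0.0212, 0.0542]
ee_rot: [180.0, 0.2, 91.3]
wrist_force: [0.6, -5.8, 5.5]
opening: 0.0502
finger_force: 25.7
```

>>> servo_tool(xyz=[[0,0.5,0],[0,0.7,0],[0,0.7,0]], dr=[[0,0,0],[0,0,0],[0,0,0]], hand=[45,45,45])

```text
time: 6.02
tool_pos: [0.5609, 0.0212, 0.0542]
ee_rot: [180.0, 0.2, 91.3]
wrist_force: [-0.6, -7.6, 6.0]
opening: 0.0497
finger_force: 25.8
```

>>> servo_tool(xyz=[[0,-1.5,0],[0,-1.5,0],[0,-1.5,0],[0,-1.5,0],[0,-1.5,0],[0,-1.5,40],[0,-20,70],[1,-45,70],[1,-63,40],[1,-63,5],[1,-63,-11],[1,-63,-11]], dr=[[0,0,0],[0,0,0],[0,0,0],[0,0,0],[0,0,0],[0,0,0],[0,0,0],[0,0,0],[0,0,0],[0,0,0],[0,0,0],[0,0,0]], hand=[45,55,65,75,85,85,85,85,85,85,85,85])

```text
time: 7.52
tool_pos: [0.5605, -0.0392, 0.0417]
ee_rot: [-179.8, -0.0, 91.4]
wrist_force: [0.7, 0.1, 0.1]
opening: 0.0849
finger_force: 0.0
```

>>> servo_tool(xyz=[[0,0,0],[0,0,0],[0,0,0],[0,0,0],[0,0,0],[0,0,0],[0,0,0.5],[0,0,0.5]], dr=[[0,0,0],[0,0,0],[0,0,0],[0,0,0],[0,0,0],[0,0,0],[0,0,0],[0,0,0]], hand=[75,65,58,53,49,45,45,45])

```text
time: 8.52
tool_pos: [0.5618, -0.0396, 0.0433]
ee_rot: [180.0, 0.0, 91.4]
wrist_force: [-0.8, -0.7, 1.6]
opening: 0.0493
finger_force: 31.2
```

>>> servo_tool(xyz=[[0,-2,0],[0,-4,0],[0,-6,0],[0,-8,0],[0,-10,0],[0,-12,0],[0,-14,0],[0,-15,0],[0,-15,0]], dr=[[0,0,0],[0,0,0],[0,0,0],[0,0,0],[0,0,0],[0,0,0],[0,0,0],[0,0,0],[0,0,0]], hand=[45,45,45,45,45,45,45,45,45])

```text
time: 9.65
tool_pos: [0.5616, -0.0548, 0.0433]
ee_rot: [-180.0, 0.0, 91.4]
wrist_force: [0.5, 1.3, 2.6]
opening: 0.0495
finger_force: 31.3
```

>>> servo_tool(xyz=[[0,-1,0],[0,-2,0],[0,-2,0]], dr=[[0,0,0],[0,0,0],[0,0,0]], hand=[45,45,45])

```text
time: 10.02
tool_pos: [0.5616, -0.0567, 0.0433]
ee_rot: [-180.0, 0.0, 91.4]
wrist_force: [-0.7, 2.1, 2.6]
opening: 0.0494
finger_force: 31.3
```

>>> servo_tool(xyz=[[0,-1,0],[0,-2,0],[0,-2,0]], dr=[[0,0,0],[0,0,0],[0,0,0]], hand=[45,45,45])

```text
time: 10.4
tool_pos: [0.5616, -0.0587, 0.0433]
ee_rot: [180.0, 0.0, 91.4]
wrist_force: [-0.3, 1.2, 2.5]
opening: 0.0498
finger_force: 31.3
```

>>> servo_tool(xyz=[[0,-1,0],[0,-1.5,0],[0,-1.5,0]], dr=[[0,0,0],[0,0,0],[0,0,0]], hand=[45,45,45])

```text
time: 10.78
tool_pos: [0.5616, -0.0601, 0.0433]
ee_rot: [180.0, 0.0, 91.4]
wrist_force: [-1.4, 1.0, 2.5]
opening: 0.0496
finger_force: 31.3
```

>>> servo_tool(xyz=[[0,-1,0],[0,-1.5,0],[0,-1.5,0]], dr=[[0,0,0],[0,0,0],[0,0,0]], hand=[45,45,45])

```text
time: 11.15
tool_pos: [0.5616, -0.0617, 0.0433]
ee_rot: [180.0, 0.0, 91.4]
wrist_force: [-0.0, 1.9, 3.1]
opening: 0.0497
finger_force: 31.3
```

>>> servo_tool(xyz=[[0,-1,0],[0,-1.5,0],[0,-1.5,0]], dr=[[0,0,0],[0,0,0],[0,0,0]], hand=[45,45,45])

```text
time: 11.52
tool_pos: [0.5616, -0.0622, 0.0433]
ee_rot: [180.0, -0.1, 91.4]
wrist_force: [-0.3, 4.1, 2.3]
opening: 0.0496
finger_force: 31.4
```

```bash
python3 - <<'E'
from h import *
a=manip.capture('top')[:,:,::-1]; b=manip.capture('scene')[:,:,::-1]
print(manip.state()['wrist_force'])
cv2.imwrite('pics/c2.png',np.vstack([cv2.resize(x,None,fx=4.4,fy=4.4,interpolation=cv2.INTER_CUBIC)[:300] for x in(a[155:235,250:430],b[220:310,220:400])]))
E
```

```text
[1.10278209 4.96574829 3.62250118]
```

View pics/c2.png

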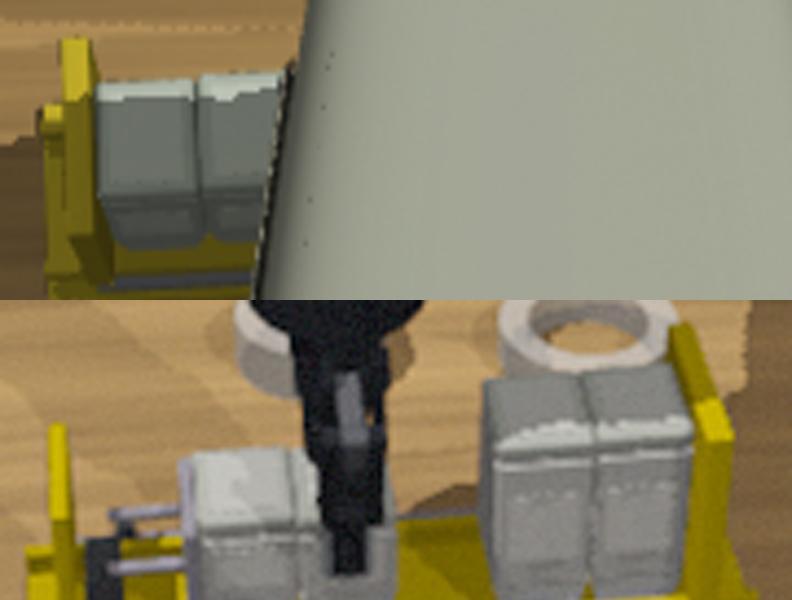

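>>> servo_tool(xyz=[[0,1.5,0],[0,1.5,0],[0,1.5,0],[0,1.5,0],[0,1.5,0],[0,1.5,50],[0,1.5,105],[0,55,150],[-5,110,150],[-10,170,150],[-20,230,150],[-30,290,150]], dr=[[0,0,0],[0,0,0],[0,0,0],[0,0,0],[0,0,0],[0,0,0],[0,0,0],[0,0,3],[0,0,6],[0,0,9],[0,0,12],[0,0,16]], hand=[45,55,65,75,85,85,85,85,85,85,85,85])

```text
time: 13.12
tool_pos: [0.5312, 0.2286, 0.1934]
ee_rot: [180.0, 0.0, 107.5]
wrist_force: [0.7, -0.1, -0.3]
opening: 0.0853
finger_force: 0.0
```

>>> servo_tool(xyz=[[-10,50,0],[-20,103,-10],[-20,103,-10],[-20,103,-10]], dr=[[0,0,0],[0,0,0],[0,0,0],[0,0,0]], hand=[85,85,85,85])

```text
time: 13.62
tool_pos: [0.5113, 0.3297, 0.183]
ee_rot: [-180.0, 0.0, 107.4]
wrist_force: [-0.3, -0.1, 0.4]
opening: 0.0854
finger_force: 0.0
```

```bash
python3 - <<'E'
from h import *
import json
i=manip.camera_info('wrist'); im=manip.capture('wrist')[:,:,::-1]; cv2.imwrite('pics/w2.png',im)
print(manip.state()['tool_pos'],manip.state()['ee_rot'],proj('wrist',(.512,.330,.082),i))
json.dump({k:np.array(v).tolist() for k,v in i.items()},open('w2.json','w'))
a=manip.capture('top')[:,:,::-1]
x=cv2.resize(a[155:235,250:430],None,fx=4.4,fy=4.4,interpolation=cv2.INTER_CUBIC)[:300]
cv2.imwrite('pics/c3.png',np.vstack([x[:,:640],im[130:430]]))
E
```

```text
[0.51174791 0.32906564 0.18333963] [-1.79985848e+02  3.18285883e-02  1.07329727e+02] [[320.6724222  234.45104942]]
```

View pics/c3.png

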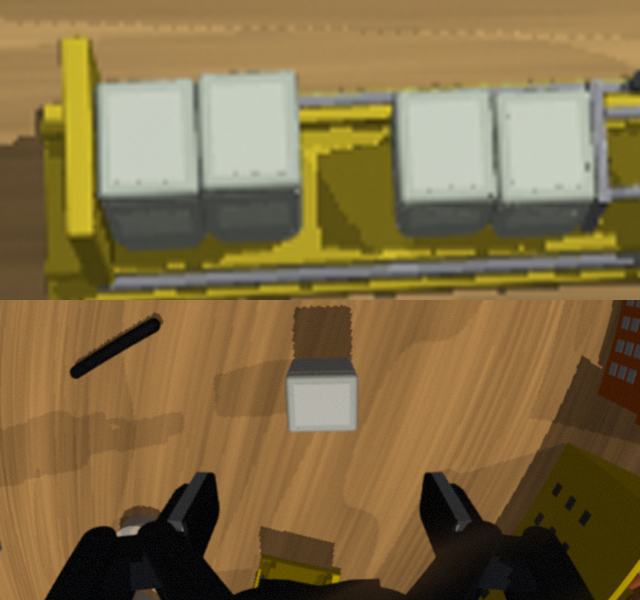

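```bash
python3 - <<'E'
from h import *
import json
i=json.load(open('w2.json')); i['eye']=np.array(i['eye'])
P=onplane('wrist',[(287,207),(357,206),(357,260),(289,261)],.082,i)
print(P.round(4),P.mean(0)); d=P[1]-P[0]+P[2]-P[3]; print(np.degrees(np.arctan2(d[1],d[0])))
print(tri('top',(139,217.5),'wrist',(322.3,233.5),None,i))
u=lambda p: np.array(p)/4.4+[250,155]-0.39
for n,p,z in(('TO',[(97,86),(194,81),(199,190),(105,194)],.108),('TI',[(200,77),(295,72),(300,183),(204,188)],.108),('SI',[(395,97),(488,93),(496,201),(400,205)],.076),('SO',[(496,96),(590,90),(594,198),(501,203)],.076)):
    print(n,onplane('top',u(p),z).mean(0).round(4))
E
```

```text
[[0.4844 0.3418 0.082 ]
 [0.5293 0.3566 0.082 ]
 [0.5423 0.3195 0.082 ]
 [0.4965 0.3044 0.082 ]] [0.5131575  0.33060061 0.082     ]
18.279644638282267
(array([0.51294944, 0.33015007, 0.07909175]), np.float64(0.000456293239004396))
TO [0.5579 0.0622 0.108 ]
TI [0.5601 0.0209 0.108 ]
SI [ 0.5591 -0.061   0.076 ]
SO [ 0.559  -0.1036  0.076 ]
```

>>> servo_tool(xyz=[[1,1,-40],[1,1,-80],[1,1,-120],[1,1,-138],[1,1,-138],[1,1,-138],[1,1,-138],[1,1,-138],[1,1,-138],[1,1,-138],[1,1,-138],[1,1,-138]], dr=[[0,0,0.8],[0,0,0.8],[0,0,0.8],[0,0,0.8],[0,0,0.8],[0,0,0.8],[0,0,0.8],[0,0,0.8],[0,0,0.8],[0,0,0.8],[0,0,0.8],[0,0,0.8]], hand=[85,85,85,85,75,65,57,52,49,45,45,45], squeeze=60)

```text
time: 15.22
tool_pos: [0.5132, 0.3314, 0.0466]
ee_rot: [179.9, -0.0, 108.2]
wrist_force: [-0.0, -1.0, 4.9]
opening: 0.0494
finger_force: 63.0
```

>>> servo_tool(xyz=[[0,0,30],[0,0,80],[0,0,130],[5,-40,150],[10,-90,150],[15,-140,150],[22,-190,150],[30,-240,150],[38,-290,150],[47,-330,150],[47,-350,150],[47,-350,150]], dr=[[0,0,0],[0,0,0],[0,0,0],[0,0,-2],[0,0,-4],[0,0,-6],[0,0,-8],[0,0,-10],[0,0,-13],[0,0,-16],[0,0,-16.8],[0,0,-16.8]], hand=[45,45,45,45,45,45,45,45,45,45,45,45])

```text
time: 16.73
tool_pos: [0.559, -0.02, 0.1947]
ee_rot: [-179.9, -0.0, 91.3]
wrist_force: [-0.1, 0.1, -1.8]
opening: 0.0493
finger_force: 62.9
```

>>> servo_tool(xyz=[[0,0,-15],[0,0,-25],[0,0,-30],[0,0,-30],[0,0,-30],[0,0,-30]], dr=[[0,0,0],[0,0,0],[0,0,0],[0,0,0],[0,0,0],[0,0,0]], hand=[45,45,45,45,45,45])

```text
time: 17.48
tool_pos: [0.5599, -0.019, 0.1658]
ee_rot: [179.9, 0.0, 91.4]
wrist_force: [0.4, 0.6, -1.4]
opening: 0.0492
finger_force: 62.9
```

```bash
python3 - <<'E'
from h import *
im=manip.capture('wrist')[:,:,::-1]; b=manip.capture('scene')[:,:,::-1]
s=manip.state(); print({k:s[k] for k in('tool_pos','ee_rot','wrist_force','opening')})
x=cv2.resize(b[200:310,230:390],None,fx=4,fy=4,interpolation=cv2.INTER_CUBIC)[:340]
cv2.imwrite('pics/c4.png',np.vstack([x,im[80:340]]))
E
```

```text
{'tool_pos': array([ 0.5598406 , -0.0191273 ,  0.16570606]), 'ee_rot': array([1.79953442e+02, 2.81811652e-03, 9.13673403e+01]), 'wrist_force': array([-0.53305161, -0.73815274, -2.02858331]), 'opening': 0.04895592931273947}
```

View pics/c4.png

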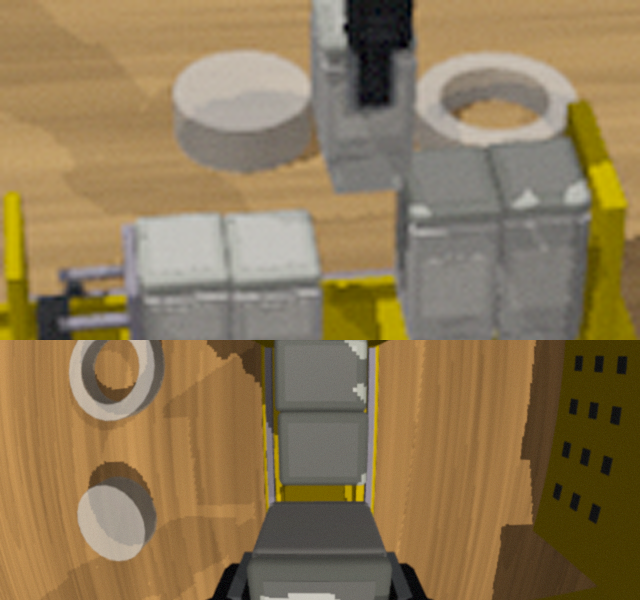

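>>> servo_tool(xyz=[[0,-2,-12],[0,-2,-25],[0,-2,-36],[0,-2,-45],[0,-2,-48],[0,-2,-51],[0,-2,-54],[0,-2,-57],[0,-2,-59],[0,-2,-59]], dr=[[0,0,0],[0,0,0],[0,0,0],[0,0,0],[0,0,0],[0,0,0],[0,0,0],[0,0,0],[0,0,0],[0,0,0]], hand=[45,45,45,45,45,45,45,45,45,45])

```text
time: 18.82
tool_pos: [0.5595, -0.0211, 0.1062]
ee_rot: [-180.0, -0.0, 91.4]
wrist_force: [-0.5, 0.2, -2.8]
opening: 0.0489
finger_force: 62.9
```

>>> servo_tool(xyz=[[0,0,-1],[0,0,-2],[0,0,-3],[0,0,-4],[0,0,-5],[0,0,-6],[0,0,-7],[0,0,-7]], dr=[[0,0,0],[0,0,0],[0,0,0],[0,0,0],[0,0,0],[0,0,0],[0,0,0],[0,0,0]], hand=[45,45,45,45,45,45,45,45])

```text
time: 19.82
tool_pos: [0.5597, -0.0204, 0.0994]
ee_rot: [180.0, -0.1, 91.4]
wrist_force: [-0.4, 4.1, 0.4]
opening: 0.049
finger_force: 62.9
```

>>> servo_tool(xyz=[[0,0,-1],[0,0,-2],[0,0,-3],[0,0,-4],[0,0,-5],[0,0,-6],[0,0,-7],[0,0,-8],[0,0,-8]], dr=[[0,0,0],[0,0,0],[0,0,0],[0,0,0],[0,0,0],[0,0,0],[0,0,0],[0,0,0],[0,0,0]], hand=[45,45,45,45,45,45,45,45,45])

```text
time: 20.95
tool_pos: [0.5595, -0.0206, 0.0911]
ee_rot: [-180.0, -0.1, 91.4]
wrist_force: [0.0, 5.2, -0.9]
opening: 0.0487
finger_force: 63.1
```

>>> servo_tool(xyz=[[0,0,-1],[0,0,-2],[0,0,-3],[0,0,-4],[0,0,-5],[0,0,-6],[0,0,-7],[0,0,-8],[0,0,-8]], dr=[[0,0,0],[0,0,0],[0,0,0],[0,0,0],[0,0,0],[0,0,0],[0,0,0],[0,0,0],[0,0,0]], hand=[45,45,45,45,45,45,45,45,45])

```text
time: 22.08
tool_pos: [0.5595, -0.0206, 0.0831]
ee_rot: [-180.0, -0.1, 91.4]
wrist_force: [0.2, 5.8, -0.7]
opening: 0.0491
finger_force: 63.1
```

```bash
python3 - <<'E'
from h import *
b=manip.capture('scene')[:,:,::-1]
x=cv2.resize(b[200:310,230:390],None,fx=4,fy=4,interpolation=cv2.INTER_CUBIC)
cv2.imwrite('pics/c5.png',x)
E
```

```text
(no output)
```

View pics/c5.png

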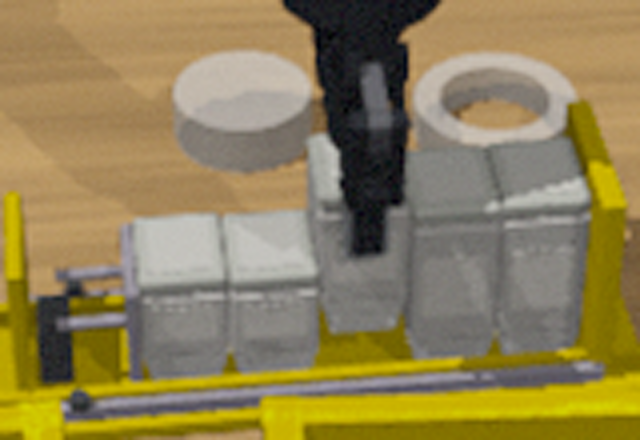

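>>> servo_tool(xyz=[[0,0,-1.5],[0,0,-3],[0,0,-4.5],[0,0,-6],[0,0,-7.5],[0,0,-9],[0,0,-10.5],[0,0,-12],[0,0,-12]], dr=[[0,0,0],[0,0,0],[0,0,0],[0,0,0],[0,0,0],[0,0,0],[0,0,0],[0,0,0],[0,0,0]], hand=[45,45,45,45,45,45,45,45,45])

```text
time: 23.25
tool_pos: [0.5595, -0.0207, 0.071]
ee_rot: [-180.0, -0.0, 91.4]
wrist_force: [0.8, 4.9, -1.7]
opening: 0.0487
finger_force: 63.1
```

>>> servo_tool(xyz=[[0,0,-1.5],[0,0,-3],[0,0,-4.5],[0,0,-6],[0,0,-7.5],[0,0,-9],[0,0,-10.5],[0,0,-11.5],[0,0,-11.5]], dr=[[0,0,0],[0,0,0],[0,0,0],[0,0,0],[0,0,0],[0,0,0],[0,0,0],[0,0,0],[0,0,0]], hand=[45,45,45,45,45,45,45,45,45])

```text
time: 24.38
tool_pos: [0.5596, -0.0207, 0.0597]
ee_rot: [-180.0, -0.0, 91.4]
wrist_force: [0.2, 4.6, -1.6]
opening: 0.0493
finger_force: 63.0
```

>>> servo_tool(xyz=[[0,0,-0.7],[0,0,-1.5],[0,0,-1.5]], dr=[[0,0,0],[0,0,0],[0,0,0]], hand=[45,45,45])

```text
time: 24.75
tool_pos: [0.5596, -0.0206, 0.0583]
ee_rot: [180.0, -0.0, 91.4]
wrist_force: [0.0, 5.3, -0.0]
opening: 0.0491
finger_force: 63.0
```

>>> servo_tool(xyz=[[0,0,-0.7],[0,0,-1.5],[0,0,-1.5]], dr=[[0,0,0],[0,0,0],[0,0,0]], hand=[45,45,45])

```text
time: 25.12
tool_pos: [0.5597, -0.0205, 0.0568]
ee_rot: [180.0, -0.1, 91.4]
wrist_force: [0.2, 5.5, -0.7]
opening: 0.0493
finger_force: 63.0
```

>>> servo_tool(xyz=[[0,0,-0.5],[0,0,-1],[0,0,-1]], dr=[[0,0,0],[0,0,0],[0,0,0]], hand=[45,45,45])

```text
time: 25.5
tool_pos: [0.5597, -0.0205, 0.0566]
ee_rot: [180.0, -0.1, 91.4]
wrist_force: [-2.5, 5.5, 4.9]
opening: 0.0492
finger_force: 63.7
```

>>> servo_tool(xyz=[[0,0,-0.5],[0,0,-1],[0,0,-1]], dr=[[0,0,0],[0,0,0],[0,0,0]], hand=[45,45,45])

```text
time: 25.88
tool_pos: [0.5597, -0.0205, 0.0566]
ee_rot: [179.9, -0.1, 91.4]
wrist_force: [-3.1, 6.1, 9.7]
opening: 0.0489
finger_force: 64.4
```

>>> servo_tool(xyz=[[0,0,0],[0,0,0],[0,0,0],[0,0,0],[0,0,0],[0,0,30],[0,0,70],[0,0,70],[0,0,70],[0,0,70],[0,0,70],[0,0,70]], dr=[[0,0,0],[0,0,0],[0,0,0],[0,0,0],[0,0,0],[0,0,0],[0,0,0],[0,0,0],[0,0,0],[0,0,0],[0,0,0],[0,0,0]], hand=[52,60,70,80,85,85,85,60,35,15,0,0])

```text
time: 27.38
tool_pos: [0.5592, -0.0211, 0.1241]
ee_rot: [-179.9, -0.0, 91.4]
wrist_force: [-1.3, -0.3, 0.4]
opening: -0.0003
finger_force: 0.0
```

>>> servo_tool(xyz=[[0,0,-10],[0,0,-20],[0,0,-27],[0,0,-29],[0,0,-30.5],[0,0,-31.5],[0,0,-32.5],[0,0,-32.5]], dr=[[0,0,0],[0,0,0],[0,0,0],[0,0,0],[0,0,0],[0,0,0],[0,0,0],[0,0,0]], hand=[0,0,0,0,0,0,0,0])

```text
time: 28.38
tool_pos: [0.5596, -0.0211, 0.0924]
ee_rot: [180.0, 0.0, 91.4]
wrist_force: [-0.3, -0.3, 1.0]
opening: -0.0002
finger_force: 0.0
```

>>> servo_tool(xyz=[[0,0,-0.7],[0,0,-1.5],[0,0,-1.5],[0,0,-1.5]], dr=[[0,0,0],[0,0,0],[0,0,0],[0,0,0]], hand=[0,0,0,0])

```text
time: 28.88
tool_pos: [0.5598, -0.0211, 0.0921]
ee_rot: [179.9, 0.0, 91.4]
wrist_force: [-3.1, 0.4, 6.2]
opening: -0.0
finger_force: 3.3
```

>>> servo_tool(xyz=[[0,0,-0.7],[0,0,-1.5],[0,0,-1.5],[0,0,-1.5]], dr=[[0,0,0],[0,0,0],[0,0,0],[0,0,0]], hand=[0,0,0,0])

```text
time: 29.38
tool_pos: [0.5601, -0.0211, 0.0921]
ee_rot: [179.8, 0.0, 91.4]
wrist_force: [-5.3, -0.8, 13.8]
opening: 0.0001
finger_force: 7.1
```

>>> servo_tool(xyz=[[0,0,20],[0,0,60],[0,0,110],[-20,50,110],[-40,100,110],[-60,150,110],[-80,200,110],[-80,200,110]], dr=[[0,0,0],[0,0,0],[0,0,0],[0,0,0],[0,0,0],[0,0,0],[0,0,0],[0,0,0]], hand=[0,0,0,0,0,0,0,0])

```text
time: 30.38
tool_pos: [0.4781, 0.182, 0.1994]
ee_rot: [-180.0, -0.0, 91.7]
wrist_force: [-0.4, -0.2, -0.2]
opening: 0.0003
finger_force: 0.0
```

```bash
python3 - <<'E'
from h import *
a=manip.capture('top')[:,:,::-1]; b=manip.capture('scene')[:,:,::-1]
cv2.imwrite('pics/c6.png',np.vstack([cv2.resize(x,None,fx=4.4,fy=4.4,interpolation=cv2.INTER_CUBIC)[:300] for x in(a[155:235,250:430],b[230:310,220:400])]))
E
```

View pics/c6.png

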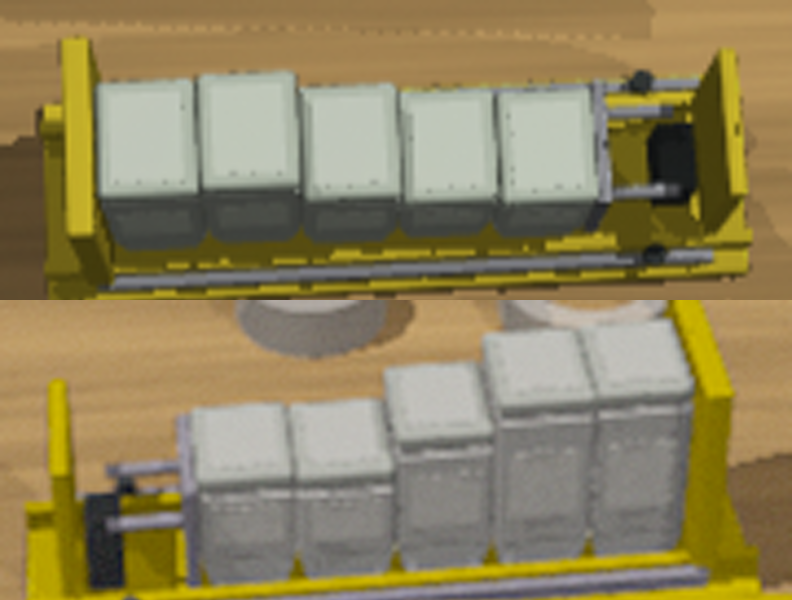

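The last picture shows five upright tubs in a tight row, with the middle one's top at crop (350,135). They are flush against both the stop and the spring plate.

```bash
python3 -c "
from cell import manip
print(manip.close_job())"
```

```text
the job is handed in; nothing more can be done
None
```

I handed the job in at about 30 s: the middle tub is seated on the carrier floor (its top felt at 92 mm, as expected), and the last pictures show all five tubs upright and close together with the gripper clear; the verdict itself was not shown.

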